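# Hold down the recessed reset button of a dry-block heater with a stylus

## Robot

A 6-joint arm with a two-finger parallel gripper is mounted at the origin on the work surface. World frame = base frame: x ahead of the robot, y to its left, z up, the work surface at z = 0. Lengths are in mm, angles in degrees, forces in N, time in s.
With the tool pointing down it reaches from about 350 to 850 mm from the base axis. Payload 8.1 kg.
Tool frame: the origin (TCP) lies on the centre line of the jaws, within the pads' length; the fingertips stand 19 mm ahead of it and the grasp point (between the pads) is the TCP; z points along the fingers, y is the direction in which the jaws open and shut (so a half turn about z gives the same grasp; the last joint's range is limited). The gripper opens to 85 mm and grips with 20 to 120 N. Pads are 22 mm wide; open, the fingers measure 114 mm over their backs; the gripper's body (76 mm by 85 mm) begins 54 mm behind the grasp point. The pads swing forward as they close: fully open they stand 13 mm farther back than shut.
Start: joints at [72.456, 7.471, 85.268, -0, 87.261, -4.893], TCP at [131.384, 585.443, 250.292] pointing down, gripper open.
Joint ranges: [-169.43, 169.43], [-51.17, 129.36], [1.28, 143.12], [-76.62, 256.62], [0, 156.53], [-152.29, 152.29]. Speed limits (degrees/s): [136.94, 136.94, 159.86, 180, 180, 180].

## Interface

Orientations are given as [roll, pitch, yaw] about the fixed x, y, z axes, in that order (R = Rz(yaw) Ry(pitch) Rx(roll)).
In Python, from bench import r, viewer gives the robot as it stands.
- The arm moves only by the tool carry_out, never from a script. Its argument "commands" is a list that holds one entry, the list of rows, each a list of 7 numbers: the finger opening in mm, from 0 to 85.4, then the shift along the tool's x, y, z in mm, then the turn, a rotation vector about the tool's x, y, z in degrees. A call has 1 to 5 rows; each row is the pose to reach, as a shift and turn from the pose commanded when the call began, along the tool's axes at that moment; what a row does not reach only later rows make up. A row lasts 1/8 s, in which the tool goes at most 62.5 mm and 10.7 degrees, less where a joint would pass 70% of its speed; a pose out of reach is approached as far as the arm can. A call with a gripper value outside its range is refused whole. The fingers move at their own pace and stop on an object; "grip_force" is the grip in N (left out, the last holds). Time passes only in rows, so rows that repeat a pose let the fingers close. It gives the time, the measured TCP pose, the force and the opening at its end, in the units of the state.
- r.sense(): the state, without advancing time (a new reading comes with each control period).
- viewer.snapshot(name): name is "side" or "top"; returns the picture (384x512x3 uint8, red, green, blue); there is no depth.
- viewer.calibration(name): a dict with "camera_matrix" (3x3 intrinsics, pixels), "k1" (the pictures are not rectified: a ray, as slopes to the right and down, at radius r is drawn at 1 + k1 r^2 times it, then the intrinsics apply), "rvec" (rotation vector, rad) and "tvec" (3), from world to camera coordinates, as OpenCV has them. Camera axes: x right, y down, z forward; pixel columns grow to the right and rows downward; lengths in mm; the calibration is good to about 2 mm. A picture is of the moment at which its call begins. calibration takes no time and is no camera call.
- r.hand_in(): hands the job in, once; it reports no verdict.
The state is a dict: "time": time; "joint_pos": joint angles; "qd": joint speeds; "joint_efforts": joint torques, N m; "tool_pos": TCP position; "tcp_rot": TCP orientation; "ft_force": force on the tool from outside, world axes, zero at the start; "wrist_torque": the same for the moment, N m; "finger_gap": finger opening in mm.
Only numpy, scipy, OpenCV 4.12 (cv2) and the standard library are available. Lean on these libraries where they do the work, as an engineer would, in place of code of your own. Each camera call takes 0.05 s, during which the arm holds its last target. There are 200 camera calls.

## Task

The dry-block heater has tripped: take the reset stylus (the tool with the square handle) up out of the tool rack, pass its thin rod down through the small hole in the heater's front deck and push the recessed reset button fully down. Keep it fully down for at least two seconds and finish while still gripping the stylus and holding the button down: do not let go or withdraw. Leave the two pestles, the white test cassette and the small vial where they are.

Things in the scene. Friction and masses are not known exactly. Their poses are not given: they have to be found in the camera images.
- stylus_grip (a point): Centre of the stylus's grey square handle, 18 x 18 mm, 60 mm tall, standing on the rack's plate; a steel rod, 6 mm diameter, runs 60 mm down from the middle of its underside. About 60 g. Starts upright in one of the rack's holes. z up along the stylus; x and y square to the handle's flat sides, x within 0.2 rad of the rack's x.
- stylus_tip (a point): Free lower end of the stylus rod, on its axis, 90 mm below the centre of the handle.
- heater: White dry-block heater, fixed, 220 (x) by 240 (y) by 90 mm high; black well block 8 mm and capped tubes 23 mm above its top. Origin at the centre of its underside, z up; the front deck (flat dark display, two flat grey keys, one reset hole) is on its -x side. Stands left or right of the rack, turned a little.
- reset_hole (a point): Centre of the mouth of the reset hole in the flat white front deck, 90 mm above the bench: round, vertical, 12 mm diameter, deck 6 mm thick; 70 mm to -x and 60 mm to -y of the heater's centre. The button lies straight below, its flat round top (18 mm diameter) 25 mm below the mouth when released. Axes as the heater's.
- reset_button (a joint): Travel of the reset button straight down: 0 when released, 0.005 m when fully down against its stop. Springs back by itself; about 2.5 N starts it moving and 5.5 N holds it fully down.
- rack: Purple tool rack, fixed: plate 70 (x) by 210 mm (y), upper face 80 mm above the bench, on two end cheeks; three 13 mm round holes in a row along y at -70, 0, +70 mm. Origin at the centre of its underside, z up. Stylus and two pestles stand in the holes in any order; free room on both x sides for fingers closing along x.
- pestle_a_mid (a point): A grinding pestle in the rack, to be left alone: round grey handle of 20 mm diameter with a ball top, 57 mm tall above the rack plate, on a thick 10 mm shank. The point lies on its axis 25 mm above the rack plate.
- pestle_b_mid (a point): The second pestle, the same as the first; to be left alone.
- cassette_mid (a point): Centre of a loose white test cassette, 70 x 20 x 5 mm, lying flat on the bench near the robot; to be left alone.
- vial_mid (a point): Centre of a small closed jar, 40 mm diameter and 70 mm tall, standing on the bench beyond the work; to be left alone.
Things that resemble listed ones, but are neither listed nor needed, are in the scene too. What is shaped like the part that bears stylus_grip but green, orange or red is not meant.

How it is judged (in metres and radians):
On the way, in this order (a step that is already met when the one before it is completed fails the run):
1. the stylus is lifted out of the rack, its tip above the rack's plate (z of stylus_tip in the frame of rack above 0.085 m and contact force between the fingers and stylus above 1 N), for 0.1 s.
2. the rod's end is through the reset hole (z of stylus_tip in the frame of reset_hole below -0.008 m and horizontal distance between stylus_tip and reset_hole below 0.009 m), for 0.05 s.
3. the button is held down with the stylus (all of step 2 and value of joint reset_button above 0.0035 m and contact force between stylus and reset_button above 1.5 N and contact force between the fingers and stylus above 3 N), for 1.5 s.
At the end, for the whole second after the job is handed in: The gripped stylus (over 3 N) is through the hole, tip 8 mm or more deep and within 9 mm of its axis, and keeps the button at least 3.5 of its 5 mm down with over 1.5 N, after 1.5 s so held; pestles, cassette and vial within 20 mm of their starts (all of step 3 and distance of each of pestle_a_mid, pestle_b_mid, cassette_mid, vial_mid from where it was at the start of the episode below 0.02 m); the arm keeps its last pose, push and grip.
It fails at once if a bystander (pestle, cassette or vial) is moved by more than 20 mm (distance of any of pestle_a_mid, pestle_b_mid, cassette_mid, vial_mid from where it was at the start of the episode above 0.02 m).
It also fails if it takes over 48 s, if anything falls off the work surface, if the arm or the gripper's body presses on something with over 40 N, if the wrist force passes 120 N, or if a joint passes its speed limit or range.

## Working session

There is one attempt and no reset: what is moved stays moved. The work goes in short steps, Python scripts to look and compute and a tool call to move; the robot and the scene stay as the last step left them, time stands still between calls to the robot, and variables do not carry over. Pictures are saved under pics/ and viewed, about 8 in all and at most 12, crops included, and the job is handed in when it is done.

Besides the shell and the picture viewer there is one more tool, called as a command line: name --argument value ..., lists and objects as JSON in quotes. carry_out: Moves the arm, as the interface text tells. Its arguments: {"type":"object","properties":{"commands":{"type":"array","items":{"type":"array","items":{"type":"array","items":{"type":"number"}}}},"grip_force":{"type":"number"}},"required":["commands"]}

```bash
mkdir -p pics; python3 - <<'E'
from bench import r, viewer
import cv2
for n in("top","side"):
    im=viewer.snapshot(n); cv2.imwrite(f"pics/{n}0.png",im[...,::-1])
    c=viewer.calibration(n); print(n,c)
print(r.sense())
E
```

```text
top {'camera_matrix': array([[397.15336937,   0.        , 252.36772872],
       [  0.        , 397.15336937, 185.33637765],
       [  0.        ,   0.        ,   1.        ]]), 'k1': -0.08542041678176385, 'rvec': array([ 2.16322302, -2.13790785,  0.22044488]), 'tvec': array([-42.94099671, 590.51768873, 814.32705902])}
side {'camera_matrix': array([[423.04395117,   0.        , 255.82808897],
       [  0.        , 423.04395117, 190.07066543],
       [  0.        ,   0.        ,   1.        ]]), 'k1': -0.15740067046753917, 'rvec': array([ 0.61410875, -2.66588561,  1.12444716]), 'tvec': array([527.92147995, 236.46451027, 730.91238657])}
{'time': 0.1, 'joint_pos': array([ 7.24587205e+01,  7.51112128e+00,  8.53236428e+01,  1.16365147e-03,
        8.72596127e+01, -4.89211700e+00]), 'qd': array([ 0.11403731,  0.05507073, -0.23898515,  0.11344247,  0.0298565 ,
        0.04055595]), 'joint_efforts': array([ 1.71188902e-03, -5.70953357e+01, -5.01939583e+01, -1.49478869e-04,
        8.16262123e-03, -7.38570225e-05]), 'tool_pos': array([131.21262376, 585.01144033, 249.33995741]), 'tcp_rot': array([-1.79906066e+02, -9.20643100e-03,  1.67350773e+02]), 'ft_force': array([0.58184126, 0.76958808, 0.06019737]), 'wrist_torque': array([-0.00306352, -0.05237267,  0.00170145]), 'finger_gap': 85.41521227701392}
```

View pics/top0.png

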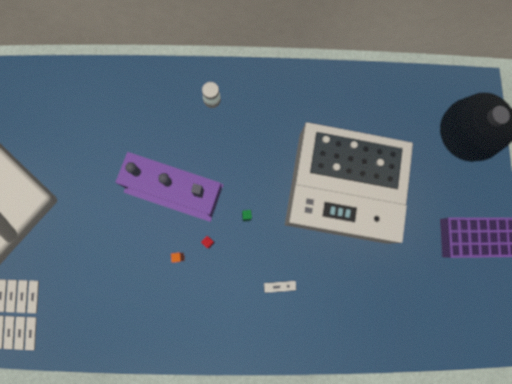

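View pics/side0.png

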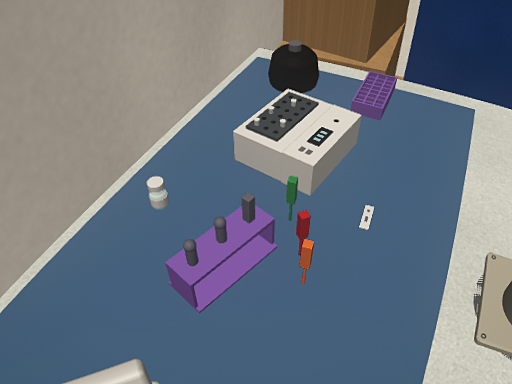

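The top view shows the purple rack at (168,185) holding two round dark pestles at (131,168) and (164,179), and a dark square handle at (197,190). The green, red and orange handles at (247,215), (208,242) and (176,258) are look-alikes. The grey square handle, at side (249,208), fits the stylus description. The reset hole is near top (376,218) and side (336,121). I'll confirm with an enlarged crop and measure.

```bash
cat > h.py <<'E'
import numpy as np, cv2
from bench import r, viewer
class Cam:
    def __init__(s,n):
        c=viewer.calibration(n); s.K=c["camera_matrix"]; s.d=np.array([c["k1"],0,0,0,0.]); s.rv=c["rvec"]; s.t=c["tvec"]
        s.R=cv2.Rodrigues(s.rv)[0]; s.c=-s.R.T@s.t
    def ray(s,uv):
        p=cv2.undistortPoints(np.float64(uv).reshape(-1,1,2),s.K,s.d).reshape(-1,2)
        return np.c_[p,np.ones(len(p))]@s.R
    def plane(s,uv,z):
        d=s.ray(uv); return s.c+d*((z-s.c[2])/d[:,2])[:,None]
    def proj(s,P): return cv2.projectPoints(np.float64(P).reshape(-1,1,3),s.rv,s.t,s.K,s.d)[0].reshape(-1,2)
T,S=Cam("top"),Cam("side")
def tri(a,b):
    d1,d2=T.ray([a])[0],S.ray([b])[0]
    k=np.linalg.lstsq(np.c_[d1,-d2],S.c-T.c,rcond=None)[0]
    p,q=T.c+k[0]*d1,S.c+k[1]*d2
    return (p+q)/2,np.linalg.norm(p-q)
E
python3 - <<'E'
from h import *
t=cv2.imread("pics/top0.png");s=cv2.imread("pics/side0.png")
def crop(i,x,y,w,h,k): return cv2.resize(i[y:y+h,x:x+w],None,fx=k,fy=k,interpolation=cv2.INTER_CUBIC)
a=crop(t,110,145,120,80,3.3);b=crop(s,165,180,120,80,3.3);c=crop(t,290,180,120,80,3.3);d=crop(s,290,95,80,80*80//120,4.95)
a,b,c,d=[cv2.resize(x,(396,264)) for x in(a,b,c,d)]
cv2.imwrite("pics/crop.png",np.vstack([np.hstack([a,b]),np.hstack([c,d])]))
print("cams",T.c,S.c)
for n,p,q in(("sty",(197,189),(249,197)),("hole",(376.5,218.5),(336,121))): print(n,tri(p,q))
print("hole z90",T.plane([(376.5,218.5)],90),S.plane([(336,121)],90))
# dark blobs
for n,i,roi in(("top",t,(110,145,120,80)),("topheat",t,(365,208,25,22)),("side",s,(165,180,120,90)),("sideheat",s,(328,115,17,12))):
    x,y,w,h=roi; m=(i[y:y+h,x:x+w].max(2)<(85 if 'heat' not in n else 110)).astype('u1')
    k,_,st,ce=cv2.connectedComponentsWithStats(m)
    for j in range(1,k):
        if st[j,4]>4: print(n,ce[j]+[x,y],st[j]+[x,y,0,0,0])
# white heater contour (top)
hsv=cv2.cvtColor(t,cv2.COLOR_BGR2HSV); m=((hsv[...,1]<60)&(hsv[...,2]>110)).astype('u1'); m[:110]=0;m[260:]=0;m[:,:280]=0;m[:,425:]=0
C=max(cv2.findContours(m,0,2)[0],key=cv2.contourArea); bx=cv2.boxPoints(cv2.minAreaRect(C)); print("heater",bx,T.plane(bx,90))
m=((hsv[...,0]>125)&(hsv[...,0]<150)&(hsv[...,1]>80)&(hsv[...,2]>90)).astype('u1'); m[:,300:]=0
C=max(cv2.findContours(m,0,2)[0],key=cv2.contourArea); bx=cv2.boxPoints(cv2.minAreaRect(C)); print("rack",bx,T.plane(bx,80))
E
```

```text
cams [446.67095816  -5.00162335 902.2991011 ] [310.39603885 553.06576107 683.09738212]
sty (array([565.7193544 ,  74.1866121 , 139.57426372]), np.float64(2.7562546287748777))
hole (array([ 516.03786242, -295.2880235 ,   89.83028831]), np.float64(3.7551738964816934))
hole z90 [[ 517.84984752 -294.79394066   90.        ]] [[ 514.15148174 -295.47363266   90.        ]]
top [134.7        170.22857143] [130 164  10  12  70]
top [166.81481481 181.01851852] [163 175   8  11  54]
top [199.28205128 192.97435897] [194 188   9   9  39]
top [215.39534884 201.74418605] [210 188  11  28  43]
topheat [376.23529412 218.23529412] [374 216   5   5  17]
side [248.43137255 209.85882353] [242 198  13  25 255]
side [221.12432432 232.40540541] [214 218  13  25 185]
side [256.         234.22222222] [252 231   9   7   9]
side [273.  236.5] [273 233   1   8   8]
side [247.         241.42857143] [244 239   7   6   7]
side [191.50753769 254.99497487] [183 240  15  26 199]
side [226.05714286 258.14285714] [212 245  31  25  35]
sideheat [336.  120.5] [334 120   5   2  10]
heater [[285.82544 222.68663]
 [304.11462 120.78981]
 [420.6427  141.7051 ]
 [402.35352 243.60191]] [[ 507.54436223 -103.93084871   90.        ]
 [ 726.91379937 -144.84935425   90.        ]
 [ 686.64787028 -402.30334003   90.        ]
 [ 465.78639246 -348.42753847   90.        ]]
rack [[112.7     188.90001]
 [125.40001 150.8    ]
 [222.90001 183.3    ]
 [210.2     221.40001]] [[574.01175359 257.4679567   80.        ]
 [656.39807026 235.93794606  80.        ]
 [589.36268942  26.99584018  80.        ]
 [509.13846167  51.56031062  80.        ]]
```

View pics/crop.png

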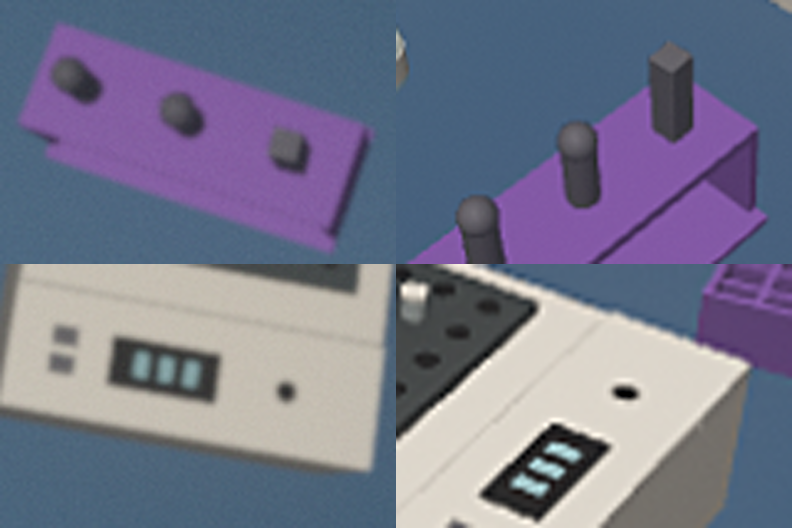

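The crop confirms it: of the three rack tools, only the right one (top 197,189; side 249,197) has a flat-topped square grey handle. The other two are round with ball tops, so they are the pestles. The reset hole is the round one at top (376.3,218.3), side (336,120.7). Next I'll get the yaw and plan the approach.

```bash
cat >> h.py <<'E'
from scipy.spatial.transform import Rotation as Ro
def go(p0,yaw0,p1,yaw1):
    R0=Ro.from_euler('xyz',[180,0,yaw0],degrees=True);R1=Ro.from_euler('xyz',[180,0,yaw1],degrees=True)
    return np.round(R0.inv().apply(np.subtract(p1,p0)),1),np.round((R0.inv()*R1).as_rotvec(degrees=True),1)
E
python3 - <<'E'
from h import *
f=lambda P,o:np.array(P)/3.3+o
ang=lambda a,b:np.degrees(np.arctan2(*(b-a)[[1,0]]))
B=T.plane(f([(57,25),(368,130),(332,232),(20,125)],(110,145)),80); print(B[:,:2],ang(B[1],B[0]),ang(B[2],B[3]))
c=B.mean(0); 
H=T.plane(f([(283,128),(307,138),(298,163),(270,152)],(110,145)),140); print("T",H[:,:2],H.mean(0),[ang(H[i],H[(i+1)%4])%90 for i in range(4)])
G=S.plane(f([(650-396,63),(668-396,45),(692-396,60),(672-396,75)],(165,180)),140); print("S",G[:,:2],G.mean(0),[ang(G[i],G[(i+1)%4])%90 for i in range(4)])
print("plan", go([131.4,585.4,250.3],167.35,[565,74,250],72))
E
```

```text
[[652.56654831 231.67479826]
 [586.99084656  29.8473686 ]
 [521.76630286  51.03341125]
 [586.89707611 251.21314446]] 72.00051493543414 71.97710800454972
T [[577.19478959  77.30829541]
 [571.44279808  63.02812073]
 [556.52120166  67.864608  ]
 [562.79801926  84.46580755]] [566.98920215  73.16670793 140.        ] [np.float64(68.06064099757889), np.float64(72.0411080708925), np.float64(69.28868450594878), np.float64(63.565228618099866)]
S [[573.14641569  84.63000874]
 [570.62313058  67.8729414 ]
 [553.46785011  72.60226821]
 [558.17466683  87.567851  ]] [563.8530158   78.16826734 140.        ] [np.float64(81.4367170943352), np.float64(74.58766019685496), np.float64(72.54114729690023), np.float64(78.89815039477904)]
plan (array([-5.351e+02, -4.040e+02,  3.000e-01]), array([ 0. , -0. , 95.3]))
```

carry_out --commands '[[[85,-55,-40,0,0,0,9],[85,-110,-80,0,0,0,18],[85,-160,-120,0,0,0,27],[85,-215,-160,0,0,0,36],[85,-265,-200,0,0,0,45]]]' --grip_force 60

```text
time: 0.72
tool_pos: [334.6, 345.7, 250.0]
tcp_rot: [-180.0, 0.0, 122.1]
ft_force: [1.7, 0.2, -0.1]
finger_gap: 85.1
```

```bash
python3 - <<'E'
from h import *
print(r.sense()["tool_pos"])
R=Ro.from_euler('xyz',[180,0,167.35],degrees=True); p=np.array([131.4,585.4,250.3])+R.apply([-265,-200,0]); print(p, go(p,122.35,[565.3,74.5,200],72))
E
```

```text
[334.58609624 345.66575562 249.99135462]
[346.16843523 332.22117145 250.3       ] (array([-335. ,   47.2,   50.3]), array([ 0. , -0. , 50.3]))
```

carry_out --commands '[[[85,-60,8,10,0,0,10],[85,-120,16,20,0,0,20],[85,-180,24,30,0,0,30],[85,-235,32,40,0,0,40],[85,-290,40,50.3,0,0,50.3]]]'

```text
time: 1.35
tool_pos: [523.6, 122.1, 199.4]
tcp_rot: [-180.0, -0.0, 71.7]
ft_force: [0.9, 0.9, 0.8]
finger_gap: 85.0
```

```bash
python3 - <<'E'
from h import *
R=Ro.from_euler('xyz',[180,0,122.35],degrees=True); p=np.array([346.17,332.22,250.3])+R.apply([-290,40,50.3]); print(p,r.sense()["tool_pos"], go(p,72.05,[565.3,74.5,170],72.05))
E
```

```text
[535.13784306 108.63298274 200.        ] [523.55536158 122.10255579 199.40208837] (array([-23.2,  39.2,  30. ]), array([0., 0., 0.]))
```

carry_out --commands '[[[85,-12,20,5,0,0,0],[85,-23.2,39.2,15,0,0,0],[85,-23.2,39.2,30,0,0,0],[85,-23.2,39.2,30,0,0,0],[85,-23.2,39.2,30,0,0,0]]]'

```text
time: 1.98
tool_pos: [552.4, 90.7, 170.1]
tcp_rot: [-180.0, -0.0, 72.2]
ft_force: [-0.2, 0.2, 0.1]
finger_gap: 85.1
```

```bash
python3 - <<'E'
from h import *
t=viewer.snapshot("top")[...,::-1];s=viewer.snapshot("side")[...,::-1]
print(r.sense()["tool_pos"],r.sense()["tcp_rot"])
a=cv2.resize(t[120:250,100:290],(570,390),interpolation=2);b=cv2.resize(s[100:300,160:290],None,fx=1.95,fy=1.95,interpolation=2)
cv2.imwrite("pics/appr.png",np.hstack([a[:, :540],b]))
E
```

```text
[552.85439934  90.48826919 170.7017758 ] [ 1.79952936e+02 -2.58351332e-02  7.21288639e+01]
```

View pics/appr.png

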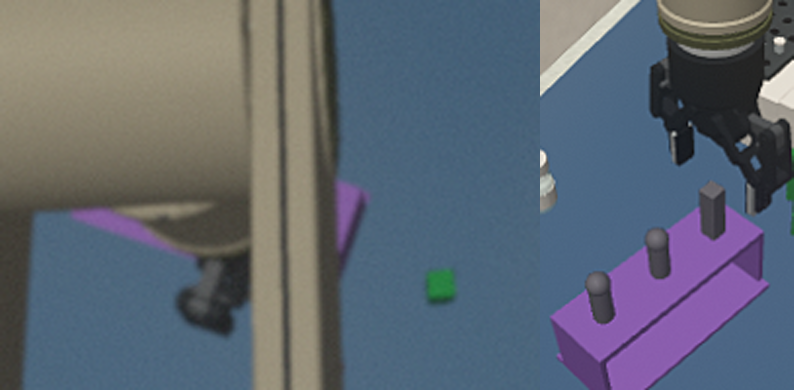

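The side crop shows the open jaws above the square handle (713,185 in the crop) and offset from it. The arm stands 20 mm short because the rows were clipped. I'll correct from the measured pose, then descend.

```bash
python3 - <<'E'
from h import *
p=r.sense()["tool_pos"]; print(p,go(p,72.1,[565.3,75,112],72.1))
E
```

```text
[552.85439934  90.48826919 170.7017758 ] (array([-10.9,  16.6,  58.7]), array([0., 0., 0.]))
```

carry_out --commands '[[[85,-10.9,16.6,0,0,0,0],[85,-10.9,16.6,0,0,0,0],[85,-10.9,16.6,25,0,0,0],[85,-10.9,16.6,45,0,0,0],[85,-10.9,16.6,58,0,0,0]]]'

```text
time: 2.7
tool_pos: [564.6, 74.1, 110.3]
tcp_rot: [-179.9, 0.0, 72.0]
ft_force: [-0.5, 0.8, -0.2]
finger_gap: 85.2
```

carry_out --commands '[[[85,0,0,0,0,0,0],[85,0,0,0,0,0,0]]]'

```text
time: 2.95
tool_pos: [565.8, 74.2, 112.7]
tcp_rot: [180.0, -0.0, 72.1]
ft_force: [0.4, -0.1, 0.3]
finger_gap: 85.1
```

```bash
python3 - <<'E'
from h import *
s=viewer.snapshot("side")[...,::-1]
print(r.sense()["tool_pos"],r.sense()["tcp_rot"])
cv2.imwrite("pics/desc.png",cv2.resize(s[120:280,170:320],None,fx=3.5,fy=3.5,interpolation=2))
E
```

```text
[565.99455756  74.25835031 112.98482032] [ 1.79919993e+02 -3.00796799e-02  7.20508122e+01]
```

View pics/desc.png

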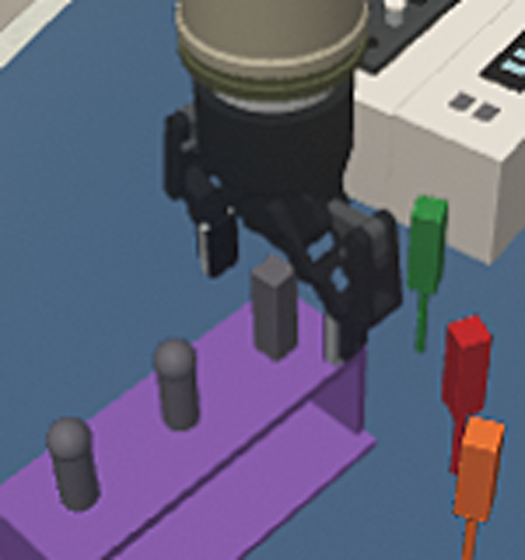

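The jaws straddle the square handle: the pads are at crop (205,245) and (333,340), with the handle between at (275,308). I'll close them.

carry_out --commands '[[[15,0,0,0,0,0,0],[15,0,0,0,0,0,0],[15,0,0,0,0,0,0],[15,0,0,0,0,0,0],[15,0,0,0,0,0,0]]]' --grip_force 50

```text
time: 3.62
tool_pos: [565.4, 74.2, 112.2]
tcp_rot: [180.0, -0.0, 72.0]
ft_force: [-0.1, -0.1, 0.6]
finger_gap: 17.6
```

carry_out --commands '[[[10,0,0,0,0,0,0],[10,0,0,0,0,0,0],[10,0,0,0,0,0,0],[10,0,0,0,0,0,0]]]'

```text
time: 4.12
tool_pos: [565.5, 74.2, 112.2]
tcp_rot: [180.0, -0.0, 72.1]
ft_force: [-1.0, 0.4, 3.9]
finger_gap: 17.5
```

carry_out --commands '[[[10,0,0,-10,0,0,0],[10,0,0,-30,0,0,0],[10,0,0,-60,0,0,0],[10,0,0,-90,0,0,0],[10,0,0,-115,0,0,0]]]'

```text
time: 4.75
tool_pos: [565.8, 74.2, 230.1]
tcp_rot: [179.9, -0.0, 72.1]
ft_force: [-0.2, -0.6, -0.6]
finger_gap: 17.5
```

carry_out --commands '[[[10,0,0,0,0,0,0],[10,0,0,0,0,0,0],[10,0,0,0,0,0,0]]]'

```text
time: 5.12
tool_pos: [564.5, 74.2, 225.4]
tcp_rot: [-179.9, 0.0, 72.0]
ft_force: [-0.9, -0.7, -0.7]
finger_gap: 17.5
```

```bash
python3 - <<'E'
from h import *
q=r.sense();p=q["tool_pos"]; print(p,q["finger_gap"],q["ft_force"],go(p,72.1,[516,-295,232],72.1))
s=viewer.snapshot("side")[...,::-1]
cv2.imwrite("pics/lift.png",cv2.resize(s[60:280,170:370],None,fx=2.6,fy=2.6,interpolation=2))
E
```

```text
[564.50484335  74.15137719 225.40431554] 17.46454713695175 [-0.85769421 -0.69036153 -0.68357537] (array([-366.2,   67.3,   -6.6]), array([0., 0., 0.]))
```

View pics/lift.png

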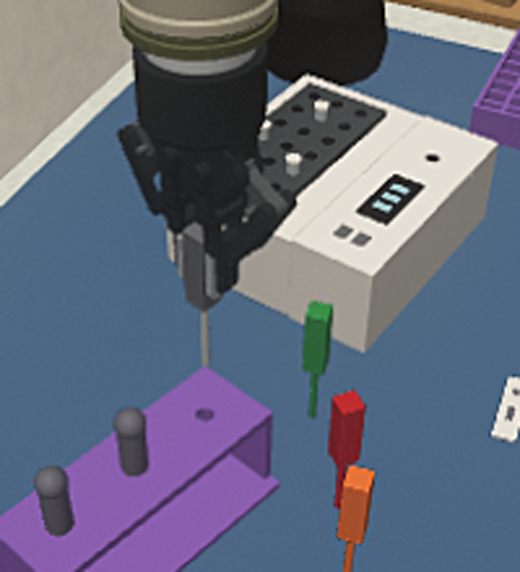

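The stylus is out of the rack, gripped straight, with its rod hanging to crop (206,365) and the hole it left empty at (205,413). The pestles are undisturbed. Now I'll travel to the heater.

carry_out --commands '[[[10,-40,8,-2,0,0,0],[10,-90,16,-4,0,0,0],[10,-140,26,-6,0,0,0],[10,-190,35,-6,0,0,0],[10,-240,44,-6,0,0,0]]]'

```text
time: 5.8
tool_pos: [532.4, -169.1, 232.1]
tcp_rot: [-179.9, -0.0, 72.1]
ft_force: [0.7, -0.7, -0.3]
finger_gap: 17.4
```

carry_out --commands '[[[10,-45,8,0,0,0,0],[10,-85,16,0,0,0,0],[10,-115,22,0,0,0,0],[10,-126,23,0,0,0,0],[10,-126,23,0,0,0,0]]]'

```text
time: 6.42
tool_pos: [515.9, -294.6, 232.2]
tcp_rot: [-179.9, -0.0, 72.0]
ft_force: [0.1, 0.1, -0.0]
finger_gap: 17.2
```

carry_out --commands '[[[10,0,0,0,0,0,0],[10,0,0,0,0,0,0]]]'

```text
time: 6.68
tool_pos: [516.6, -293.5, 233.0]
tcp_rot: [180.0, -0.0, 72.1]
ft_force: [0.4, 0.5, -0.6]
finger_gap: 17.6
```

```bash
python3 - <<'E'
from h import *
q=r.sense();p=q["tool_pos"]; print(p,q["tcp_rot"],q["finger_gap"],go(p,72.1,[516,-295,200],72.1))
E
```

```text
[ 516.62724473 -293.5495063   233.04574617] [ 1.79997153e+02 -1.18915219e-02  7.21257988e+01] 17.63544787234828 (array([-1.6, -0.2, 33. ]), array([0., 0., 0.]))
```

carry_out --commands '[[[10,-1.6,0,15,0,0,0],[10,-1.6,0,30,0,0,0],[10,-1.6,0,38,0,0,0],[10,-1.6,0,38,0,0,0],[10,-1.6,0,38,0,0,0]]]'

```text
time: 7.3
tool_pos: [515.9, -296.3, 195.3]
tcp_rot: [180.0, 0.0, 72.0]
ft_force: [0.1, 0.2, -0.2]
finger_gap: 17.4
```

```bash
python3 - <<'E'
from h import *
q=r.sense();p=q["tool_pos"]; print(p,q["finger_gap"])
s=viewer.snapshot("side")[...,::-1]; t=viewer.snapshot("top")[...,::-1]
cv2.imwrite("pics/s1.png",s);cv2.imwrite("pics/t1.png",t)
print("pred tip",S.proj(p-[0,0,92.3]),"hole",S.proj([516,-295,90]))
a=cv2.resize(s[70:140,300:370],(560,560),interpolation=2);b=cv2.resize(t[180:260,340:410],None,fx=3.2,fy=3.2,interpolation=2)
o=np.zeros((560,800,3),'u1');o[:,:560]=a;o[:b.shape[0],570:570+b.shape[1]]=b
cv2.imwrite("pics/tip.png",o)
E
```

```text
[ 515.93886643 -296.30894401  195.3299072 ] 17.41232525103101
pred tip [[336.02370147 116.20902191]] hole [[335.2209238  120.90597015]]
```

View pics/tip.png

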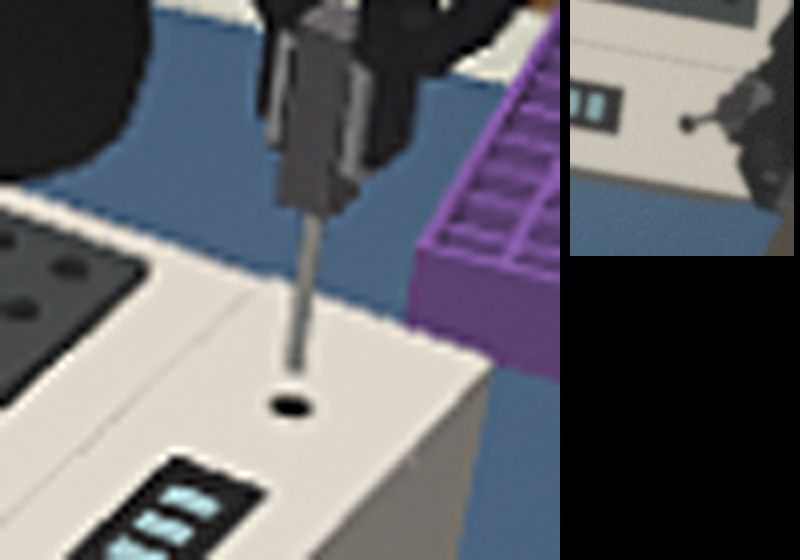

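Left crop: the rod tip is at (294,372), side px about (336.3,116.1), just above the hole at (291,407), about (335.9,120.4). The top inset shows the rod ending right at the hole (687,124). I'll turn this into an offset relative to the hole.

```bash
python3 - <<'E'
from h import *
p=r.sense()["tool_pos"]; tip=p-[0,0,92.3]
A=S.plane([(336.3,116.1)],tip[2])[0];H=S.plane([(335.95,120.45)],90)[0]
print("tip(side)",A,"hole",H,"kin tip",tip,"move",(H-A)[:2])
# sensitivity of plane pt to 1px
print(S.plane([(336.95,120.45),(335.95,121.45)],90)-H)
# top: rod axis fit at several heights vs hole
t=cv2.imread("pics/t1.png"); print("top pred tip",T.proj(tip),"top pred rod top z",T.proj(tip+[0,0,55]), "hole px (376.24,218.24)")
g=cv2.cvtColor(t,6); print(g[208:226,368:400:1])
E
```

```text
tip(side) [ 515.32829392 -296.44139087  103.45322089] hole [ 514.99397777 -297.67055182   90.        ] kin tip [ 516.11784407 -296.44207319  103.45322089] move [-0.33431615 -1.22916095]
[[-2.21609113e+00 -1.10414199e+00  1.13686838e-13]
 [-1.32889533e+00  4.08865175e+00  0.00000000e+00]]
top pred tip [[379.5530839  218.79094653]] top pred rod top z [[389.57063872 216.3778074 ]] hole px (376.24,218.24)
[[199 194 193 195 194 193 194 197 196 194 196 195 194 195 196 194 193 191
  186 176 166 151 122  87  63  67  62  61  62  75  92  99]
 [197 198 195 195 199 197 196 194 196 195 196 195 195 192 195 195 193 183
  165 141 120 107  85  70  64  63  63  63  71  81  95 100]
 [197 197 193 195 195 196 195 194 195 195 195 193 194 193 195 192 192 175
  141 107  83  73  67  63  64  64  64  64  71  87  96  99]
 [196 196 196 195 196 195 196 195 195 194 194 194 194 197 194 194 187 165
  123  82  68  64  61  64  62  63  62  65  71  90  97  96]
 [195 196 193 193 196 196 198 195 196 196 196 194 193 194 195 195 185 154
  105  69  64  63  62  62  64  64  64  64  78  89  91  86]
 [196 193 196 194 197 194 197 
[... 999 characters left out ...]
3  70  59  49  44  45  45  42  44]
 [194 197 195 196 195 189 169 140 120 125 148 170 187 193 194 195 194 192
  178 160 123  91  69  56  55  49  45  49  49  43  45  46]
 [195 196 196 197 194 194 189 174 168 168 177 189 195 194 194 195 195 194
  190 177 143  99  65  51  48  45  44  42  42  45  48  50]
 [195 194 194 195 194 197 193 192 190 189 190 194 196 193 194 193 193 193
  194 186 158 114  70  53  47  46  45  45  45  43  50  46]
 [197 194 195 195 196 194 197 195 194 195 196 196 194 196 194 194 192 195
  193 191 171 135 108  87  67  54  45  43  43  43  53  52]
 [196 194 195 195 196 196 194 196 195 197 194 195 195 197 196 198 193 196
  195 194 185 171 153 138 112  79  56  47  49  47  49  55]]
```

Top and side agree: the hole in the arm's frame is near (515.3, -297.3), so I'll shift about -1 mm and descend in small steps while watching the force.

carry_out --commands '[[[10,-1.1,-0.4,0,0,0,0],[10,-1.1,-0.4,5,0,0,0],[10,-1.1,-0.4,10,0,0,0],[10,-1.1,-0.4,15,0,0,0],[10,-1.1,-0.4,18,0,0,0]]]'

```text
time: 8.02
tool_pos: [514.8, -296.9, 176.3]
tcp_rot: [-180.0, -0.0, 72.0]
ft_force: [-0.0, -0.7, -1.1]
finger_gap: 17.4
```

carry_out --commands '[[[10,0,0,0,0,0,0],[10,0,0,0,0,0,0]]]'

```text
time: 8.28
tool_pos: [515.2, -297.1, 177.2]
tcp_rot: [180.0, 0.0, 72.0]
ft_force: [-0.6, -0.1, -0.3]
finger_gap: 17.4
```

No contact force with the tip about 5 mm below the mouth, so it's in the hole. Continuing down.

carry_out --commands '[[[10,0,0,5,0,0,0],[10,0,0,10,0,0,0],[10,0,0,14,0,0,0],[10,0,0,17,0,0,0],[10,0,0,17,0,0,0]]]'

```text
time: 8.9
tool_pos: [514.9, -296.9, 159.6]
tcp_rot: [-180.0, -0.0, 72.1]
ft_force: [0.5, 0.2, -0.5]
finger_gap: 17.1
```

carry_out --commands '[[[10,0,0,2,0,0,0],[10,0,0,4,0,0,0],[10,0,0,5,0,0,0],[10,0,0,5,0,0,0],[10,0,0,5,0,0,0]]]'

```text
time: 9.52
tool_pos: [515.2, -297.2, 155.4]
tcp_rot: [180.0, 0.0, 72.0]
ft_force: [-0.3, 0.4, 3.4]
finger_gap: 17.1
```

Force rises to 3.4 N at tip height about 63, where the button should start moving. I'll press on to the stop.

carry_out --commands '[[[10,0,0,1,0,0,0],[10,0,0,2,0,0,0],[10,0,0,2,0,0,0],[10,0,0,2,0,0,0]]]'

```text
time: 10.02
tool_pos: [515.2, -297.2, 153.2]
tcp_rot: [180.0, 0.0, 72.0]
ft_force: [0.3, -0.3, 3.9]
finger_gap: 17.5
```

carry_out --commands '[[[10,0,0,1,0,0,0],[10,0,0,2,0,0,0],[10,0,0,2,0,0,0],[10,0,0,2,0,0,0]]]'

```text
time: 10.52
tool_pos: [515.3, -297.3, 151.9]
tcp_rot: [179.9, 0.0, 72.0]
ft_force: [-1.3, 0.8, 9.9]
finger_gap: 17.8
```

9.9 N exceeds the 5.5 N hold force, so the button is on its stop. I'll add a little preload, then hold for over 2 s.

carry_out --commands '[[[10,0,0,0.5,0,0,0],[10,0,0,0.5,0,0,0],[10,0,0,0.5,0,0,0],[10,0,0,0.5,0,0,0],[10,0,0,0.5,0,0,0]]]'

```text
time: 11.15
tool_pos: [515.4, -297.3, 151.8]
tcp_rot: [179.9, 0.0, 72.1]
ft_force: [-1.7, 2.2, 12.2]
finger_gap: 17.8
```

carry_out --commands '[[[10,0,0,0,0,0,0],[10,0,0,0,0,0,0],[10,0,0,0,0,0,0],[10,0,0,0,0,0,0],[10,0,0,0,0,0,0]]]'

```text
time: 11.78
tool_pos: [515.4, -297.3, 151.8]
tcp_rot: [179.9, 0.0, 72.1]
ft_force: [-2.2, 2.3, 11.6]
finger_gap: 17.3
```

carry_out --commands '[[[10,0,0,0,0,0,0],[10,0,0,0,0,0,0],[10,0,0,0,0,0,0],[10,0,0,0,0,0,0],[10,0,0,0,0,0,0]]]'

```text
time: 12.4
tool_pos: [515.4, -297.3, 151.8]
tcp_rot: [179.9, 0.0, 72.1]
ft_force: [-2.2, 1.5, 11.8]
finger_gap: 17.4
```

carry_out --commands '[[[10,0,0,0,0,0,0],[10,0,0,0,0,0,0],[10,0,0,0,0,0,0],[10,0,0,0,0,0,0],[10,0,0,0,0,0,0]]]'

```text
time: 13.02
tool_pos: [515.4, -297.3, 151.8]
tcp_rot: [179.9, 0.0, 72.1]
ft_force: [-1.9, 1.7, 12.2]
finger_gap: 17.0
```

```bash
python3 - <<'E'
from h import *
q=r.sense(); print(q["tool_pos"],q["ft_force"],q["finger_gap"],q["time"])
s=viewer.snapshot("side")[...,::-1]; cv2.imwrite("pics/end.png",cv2.resize(s[60:310,130:390],None,fx=2.3,fy=2.3,interpolation=2))
E
```

```text
[ 515.37709833 -297.32012341  151.83200633] [-1.90830514  1.66548813 12.22033998] 17.04745819622239 13.025
```

View pics/end.png

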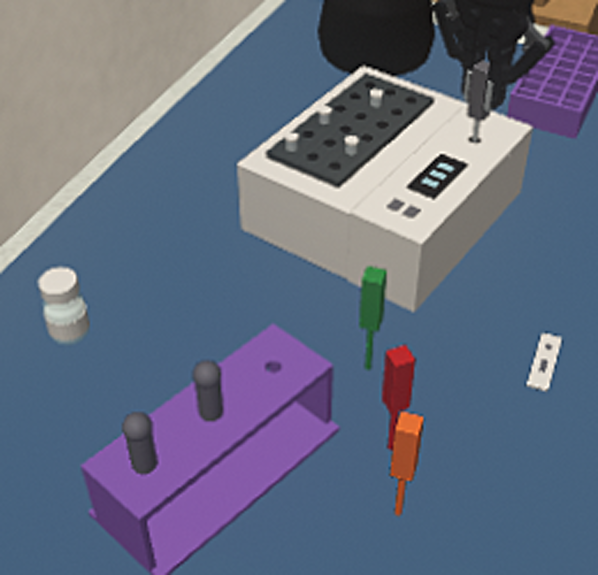

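The rod is in the reset hole at crop (475,138), and the pestles, vial and cassette look unmoved. Tip height is about 59.5 mm (fully down is 60), steady at about 12 N for 2.5 s. Handing in.

```bash
python3 -c "
from bench import r
print(r.hand_in())"
```

```text
the job is handed in; nothing more can be done
None
```

I took the grey square-handled stylus out of the rack, passed its rod through the reset hole and pressed the button. I handed in at about 13 s of the 48 s allowed, still gripping and pressing; the hand-in gave no verdict.

- **Button:** the last reading put the rod tip at about 59.5 mm, where fully down is 60 mm. The upward force held at about 12 N for roughly 2 s after the final preload (9.9 N just before it), above the 5.5 N needed. The button's travel can't be read directly, so I inferred it from tip height and force.
- **Grip:** the fingers stayed closed on the 18 mm handle at 17.0–17.8 mm.
- **Bystanders:** in the last picture the pestles, vial and cassette looked unmoved. I checked this by eye only.
- **Disagreements:** the two cameras differed by about 3.7 mm on the hole position, so I lined the rod up by its observed offset to the hole. A sideways force of about 2–3 N during the hold suggests light contact with the hole's edge or friction on the button.

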